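Safety-trip test on the fitting bench

ROBOT

A 6-joint arm with a two-finger parallel gripper is mounted at the origin on the work surface. World frame = base frame: x ahead of the robot, y to its left, z up, the work surface at z = 0. Lengths are in m, angles in rad, forces in N, time in s.
With the tool pointing down it reaches from about 0.275 to 0.775 m from the base axis. Payload 14.6 kg.
Tool frame: the origin (TCP) lies at the very end of the fingers, on their centre line; the grasp point (between the pads) lies 19 mm behind it (robot.pinch_z is the distance from the TCP to the grasp point, in m); z points along the fingers, y is the direction in which the jaws open and shut (so a half turn about z gives the same grasp; the last joint's range is limited). The gripper opens to 85 mm and grips with 20 to 120 N. Pads are 22 mm wide; open, the fingers measure 114 mm over their backs; the gripper's body (76 mm by 85 mm) begins 54 mm behind the grasp point. The pads swing forward as they close: fully open they stand 13 mm farther back than shut.
Start: joints at [1.025, 0.263, -0.048, 1.259, 0, 1.415], TCP at [0.2, 0.485, 0.231] pointing down, gripper open.
Joint ranges: [-2.65, 2.65], [-0.89, 1.7], [-1.18, 1.37], [-2.13, 2.11], [-1.35, 1.29], [-3.14, 3.14]. Speed limits (rad/s): [1.89, 1.89, 2.57, 2.79, 3.14, 3.14].

INTERFACE

Orientations are given as a rotation vector (axis times angle).
In Python, from rig import robot gives the robot as it stands. The module is installed in compiled form; this text tells all that it offers.
- The arm moves only by the tool jog_arm, never from a script. Its argument "targets" is one flat list of numbers, 7 for each row, row after row: the finger opening in mm, from 0 to 85.4, then the shift along the tool's x, y, z in mm, then the turn, a rotation vector about the tool's x, y, z in degrees. In form: [hand, x, y, z, rx, ry, rz, hand, x, y, z, rx, ry, rz, ...]. A call has 1 to 10 rows; each row shifts and turns the commanded pose from where the row before left it, along the tool's axes as they then stand; what a row does not reach is not made up. A row lasts 1/12 s, in which the tool goes at most 41.7 mm and 7.16 degrees, less where a joint would pass 70% of its speed; a pose out of reach is approached as far as the arm can. A call with a gripper value outside its range is refused whole. The fingers move at their own pace and stop on an object; "force" is the grip in N (left out, the last holds). Time passes only in rows, so rows that do not move let the fingers close. It gives the time, the measured TCP pose, the force and the opening at its end, in the units of the state.
- robot.get_obs(): the state, without advancing time (a new reading comes with each control period).
- robot.grab_frame(name): name is "scene" or "top" or "wrist"; returns the picture (400x640x3 uint8, red, green, blue); there is no depth.
- robot.get_calibration(name): a dict with "fx", "fy", "cx", "cy" (pixels), "origin" and "orientation" of the camera in the world. Camera axes: x right, y up, looking along -z (the intrinsics and any distortion apply to the point x, -y, -z); pixel columns grow to the right and rows downward; lengths in m; the calibration is good to about 2 mm. A picture is of the moment at which its call begins: read the wrist's pose just before it. get_calibration takes no time and is no camera call; for the wrist camera it gives the pose at the moment of the call.
- robot.close_job(): hands the job in, once; it reports no verdict.
The state is a dict: "time_s": time; "joint_pos": joint angles; "joint_velocities": joint speeds; "tau": joint torques, N m; "tcp_pos": TCP position; "ee_rot": TCP orientation; "force": force on the tool from outside, world axes, zero at the start; "moment": the same for the moment, N m; "gripper_width": finger opening in m.
Only numpy, scipy, OpenCV 4.12 (cv2) and the standard library are available. Lean on these libraries where they do the work, as an engineer would, in place of code of your own. Each camera call takes 0.05 s, during which the arm holds its last target. There are 200 camera calls.

TASK

Do the daily test of the bench's safety trip: lift the loose aluminium lid off the trip unit's button well by its knob and set it down gently, knob up and wholly on the cork mat. Then press the red test button in the well so that it makes the lever drop, without pushing the lever down yourself, and lift the lever fully back to its upright home. Leave the other things on the bench where they stand, and let go of everything.

Things in the scene. Friction and masses are not known exactly. Their poses are not given: they have to be found in the camera images.
- trip_unit: Grey metal box fixed to the bench, 130 (x) by 220 (y) by 50 mm high, yaw within 0.4 rad. Origin: centre of its underside, z up. On top: the steel button well at y -55 mm, and on the +y half the lever, which swings in the plane y = +60 mm (hinge at x +30 mm), with a red patch below where it drops. It stands to the robot's left or right, the mat on the other side.
- well_lid: Loose round aluminium lid (0.13 to 0.25 kg), lying on the well at first. Origin: centre of its underside, z towards the knob. Plug 78 mm across (z 0 to 5 mm) that hangs into the well, disc 104 mm across (z 5 to 10), black knob: stem 16 mm across (z 10 to 22), head 26 mm across (z 22 to 44). Set down, it stands on the plug.
- mat: Square cork mat fixed flat on the bench, 160 by 160 by 4 mm thick, where the lid is to go. Origin: centre of its underside; sides along its x and y.
- well_rim (a point): Centre of the mouth of the round steel button well on the trip unit: inner diameter 86 mm, outer 94 mm, rim 80 mm above the bench, floor 30 mm below the rim.
- button_top (a point): Centre of the top of the red test button, a disc 32 mm across standing 14 mm above the floor of the well; 64 mm above the bench when up, hence 16 mm below the well's rim. Pressed straight down.
- test_button (a joint): Travel of the test button in m: 0 up, 0.007 fully in. A spring pushes it back up; fully in takes about 5 N. At about 0.004 m and beyond it tips the lever over.
- trip_lever (a joint): Lever angle in rad. 0: home, leaning 0.17 rad past vertical to the unit's +x, at a stop. 1.2: dropped towards the unit's -x, 1.03 rad from vertical, at a stop. Only its weight moves it: from below about 0.17 it falls back to 0, from beyond to 1.2 (about 0.3 s). Lifting takes under 1 N.
- lever_hold (a point): Point in the middle of the lever's blue grip, 90 mm from the hinge; z along the lever to its tip, y along the hinge axis (the unit's y). The grip is 16 mm thick by 18 mm wide (along y), from 60 to 115 mm (the tip) from the hinge; below it a steel bar 12 mm wide. Pinched across y from above, it turns between the fingers as it is raised.
- lever_hinge (a point): Hinge of the lever, 40 mm above the bench (just inside the box); the axis is the unit's y.
- grease_pot: Bystander: green plastic pot with a blue lid and a small black knob, 74 mm across and 72 mm high, in front (-x) of the trip unit. Origin: centre of its underside. Not the lid to lift.
- v_block: Bystander: steel V-block, 50 by 50 by 42 mm, behind the trip unit. Origin: centre of its underside.
- collar: Bystander: dark steel ring, 54 mm across, 22 mm high, behind the trip unit. Origin: centre of its underside.
- oil_bottle: Bystander: yellow bottle with a red cap, 56 mm across, 170 mm high, behind (+x) the mat. Origin: centre of its underside.
- steel_cup: Bystander: open steel cup, 76 mm across, 55 mm high, in front (-x) of the mat. Origin: centre of its underside.
- driver: Bystander: screwdriver with an orange handle, 170 mm long, 26 mm high, lying between the trip unit and the mat, near the robot. Origin: its underside, near its middle.
- gauge_stand: Bystander: dial-gauge stand between the trip unit and the mat: blue base 60 by 50 by 45 mm, thin steel post to 260 mm high, and a dial on an arm that reaches 82 mm towards its +x at 180 to 250 mm high. Origin: centre of the base's underside.
Not all that is in view belongs to the job. What is meant by the well_lid is not purple, and is the smaller of those in its own colour. Of the things that look like the mat, the larger one is meant.

How it is judged:
By the outcome, as a careful person would: the job done as asked, in the order asked, and still so for the second after the job is handed in, with the robot touching nothing.
It also fails if it takes over 72 s, if anything falls off the work surface, if the arm or the gripper's body presses on something with over 40 N, if the wrist force passes 120 N, or if a joint passes its speed limit or range.

## Working session

There is one attempt and no reset: what is moved stays moved. The work goes in short steps, Python scripts to look and compute and a tool call to move; the robot and the scene stay as the last step left them, time stands still between calls to the robot, and variables do not carry over. Pictures are saved under pics/ and viewed, about 8 in all and at most 12, crops included, and the job is handed in when it is done.

Besides the shell and the picture viewer there is one more tool, called by a JSON object that holds its "fn" and its "kwargs", one argument or row to a line. jog_arm: Moves the arm, as the interface text tells. Its arguments: {"type":"object","properties":{"targets":{"type":"array","items":{"type":"number"}},"force":{"type":"number"}},"required":["targets"]}

```bash
mkdir -p pics
cat > h.py <<'E'
from rig import robot
import numpy as np, cv2
from scipy.spatial.transform import Rotation as R
def cal(n):
    c=robot.get_calibration(n); return c
def rot(o):
    o=np.array(o,float)
    return R.from_rotvec(o).as_matrix() if o.shape==(3,) else o
def grab(n,f):
    c=robot.get_calibration(n); im=robot.grab_frame(n); cv2.imwrite('pics/'+f,cv2.cvtColor(im,cv2.COLOR_RGB2BGR)); return im,c
def ray(c,u,v):
    d=np.array([(u-c['cx'])/c['fx'],-(v-c['cy'])/c['fy'],-1.0]); return np.array(c['origin']),rot(c['orientation'])@d
def onz(c,u,v,z):
    o,d=ray(c,u,v); return o+d*(z-o[2])/d[2]
def proj(c,p):
    q=rot(c['orientation']).T@(np.array(p)-np.array(c['origin'])); return c['cx']+c['fx']*q[0]/-q[2], c['cy']-c['fy']*q[1]/-q[2]
E
python3 - <<'E'
from h import *
for n in('scene','top','wrist'):
    im,c=grab(n,n+'0.png'); print(n,c)
print(robot.get_obs())
a=cv2.imread('pics/scene0.png');b=cv2.imread('pics/top0.png')
E
```

```text
scene {'fx': 423.47801422775285, 'fy': 423.47801422775285, 'cx': 311.78368745921006, 'cy': 202.06006466770205, 'origin': array([1.05770814, 0.4391173 , 0.9507183 ]), 'orientation': array([0.36527407, 0.74900023, 2.13698161])}
top {'fx': 480.2056775786206, 'fy': 480.2056775786206, 'cx': 317.2969083634909, 'cy': 200.9448020288941, 'origin': array([0.2379514 , 0.04865977, 1.52484708]), 'orientation': array([ 0.15337682, -0.17612572, -1.6833741 ])}
wrist {'fx': 328.1607304575245, 'fy': 328.1607304575245, 'cx': 317.20514623835373, 'cy': 204.44247053887986, 'origin': array([0.12992594, 0.51530557, 0.37368058]), 'orientation': array([-0.269433  , -0.17906041,  1.17138977])}
{'time_s': 0.15, 'joint_pos': array([ 1.02472151e+00,  2.63392461e-01, -4.87815842e-02,  1.25941742e+00,
       -3.64110832e-05,  1.41550336e+00]), 'joint_velocities': array([-0.00133934, -0.00055621,  0.00081811, -0.00136174,  0.00061651,
        0.00067296]), 'tau': array([ 2.57518455e-03, -6.37825942e+01,  3.84647548e+01,  1.05677368e-02,
       -1.80542054e-05,  7.86937721e-05]), 'tcp_pos': array([0.19987504, 0.48522787, 0.23094976]), 'ee_rot': array([-6.09893861e-01, -3.08157931e+00,  1.19253852e-03]), 'force': array([ 0.34082595,  0.39188976, -0.09212773]), 'moment': array([0.03066842, 0.01091721, 0.02391949]), 'gripper_width': 0.08553479102079566}
```

View pics/top0.png

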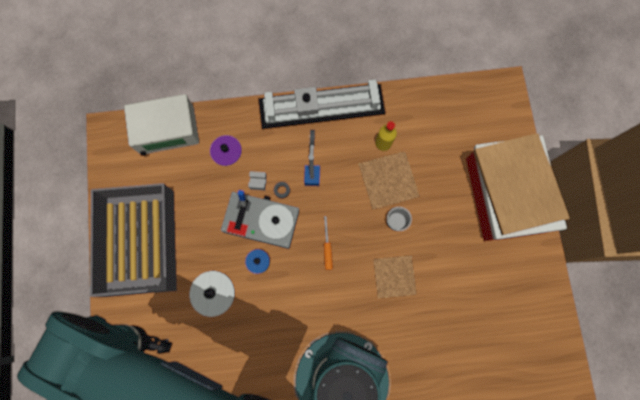

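View pics/scene0.png

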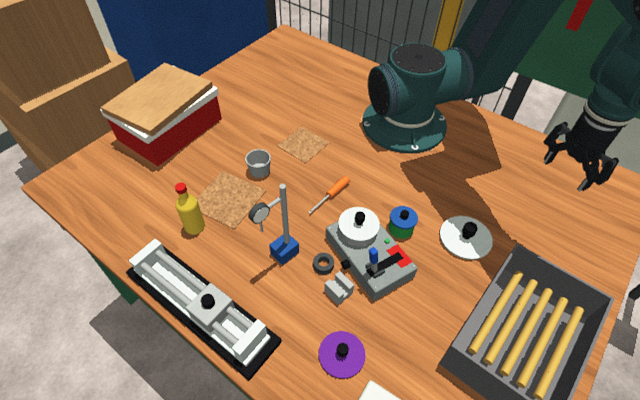

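Candidates in the top view are lids at (276,221) silver on the unit, (211,293) silver but larger and lying on the bench, and (226,151) purple. The smaller silver one on the unit fits. The mats are at (389,180), the larger, and (394,277), so I take the first. Next I measure and make a confirming crop.

Run:
```python
from h import *
ims={};cs={}
for n in('top','scene'):
    ims[n]=cv2.cvtColor(cv2.imread(f'pics/{n}0.png'),cv2.COLOR_BGR2RGB); cs[n]=robot.get_calibration(n)
def comps(n,f,box,k=1,amin=15):
    im=ims[n]; hsv=cv2.cvtColor(im,cv2.COLOR_RGB2HSV).astype(int)
    m=f(hsv[...,0],hsv[...,1],hsv[...,2]).astype(np.uint8)
    z=np.zeros_like(m);x0,y0,x1,y1=box;z[y0:y1,x0:x1]=m[y0:y1,x0:x1]
    if k>1:z=cv2.morphologyEx(z,cv2.MORPH_CLOSE,np.ones((k,k)))
    cn,_=cv2.findContours(z,cv2.RETR_EXTERNAL,cv2.CHAIN_APPROX_NONE)
    return sorted([c for c in cn if cv2.contourArea(c)>amin],key=cv2.contourArea,reverse=True)
# lid disc, bright
for n,box in(('top',(255,200,300,242)),('scene',(335,205,385,250))):
    c=comps(n,lambda h,s,v:(s<40)&(v>185),box,3)
    e=cv2.fitEllipse(cv2.convexHull(c[0])); print(n,'lid',e,onz(cs[n],*e[0],.0825), proj(cs[n],onz(cs[n],*e[0],.085)))
    k=comps(n,lambda h,s,v:(v<60),(int(e[0][0])-13,int(e[0][1])-18,int(e[0][0])+13,int(e[0][1])+10),1,8)
    for q in k[:2]:
        r=cv2.minAreaRect(q); print(n,'knob',r, onz(cs[n],*r[0],.108))
for n,box in(('top',(355,150,420,210)),('scene',(190,165,272,230)),('top',(370,250,420,305))):
    hs=cv2.cvtColor(ims[n],cv2.COLOR_RGB2HSV)
# unit box, grey in top
for n,box in(('top',(215,185,303,252)),('scene',(320,205,420,302))):
    c=comps(n,lambda h,s,v:(s<50)&(v>60),box,5)
    for q in c[:2]:
        r=cv2.minAreaRect(q); print(n,'unit',r,[onz(cs[n],*p,.05)[:2].round(4) for p in cv2.boxPoints(r)])
t=cv2.resize(ims['top'][130:300,205:425],None,fx=3.4,fy=3.4,interpolation=cv2.INTER_CUBIC)
cv2.imwrite('pics/crop1.png',t[...,::-1])
```

```text
top lid ((275.57208251953125, 221.2892303466797), (30.816085815429688, 31.919944763183594), 47.29882049560547) [0.49036683 0.14340478 0.0825    ] (np.float64(275.57208251953125), np.float64(221.2892303466797))
top knob ((275.25, 219.75001525878906), (5.656853675842285, 4.949747085571289), 45.0) [0.49065584 0.14221288 0.108     ]
scene lid ((358.697998046875, 223.3726806640625), (33.27354049682617, 41.311378479003906), 100.2806396484375) [0.49183024 0.14534196 0.0825    ] (np.float64(358.697998046875), np.float64(223.37268066406256))
scene knob ((359.5, 218.0), (12.0, 9.0), 90.0) [0.49366115 0.1462743  0.108     ]
top unit ((259.7044372558594, 218.9663848876953), (70.34158325195312, 42.32274627685547), 14.620874404907227) [array([0.4874, 0.3183]), array([0.6134, 0.2747]), array([0.5312, 0.068 ]), array([0.4076, 0.1149])]
top unit ((281.5, 191.0), (12.0, 15.0), 90.0) [array([0.6122, 0.1387]), array([0.6066, 0.0916]), array([0.568 , 0.0958]), array([0.5736, 0.1426])]
scene unit ((369.13226318359375, 251.00088500976562), (94.26854705810547, 54.983097076416016), 51.709835052490234) [array([0.5555, 0.0664]), array([0.3918, 0.0898]), array([0.496, 0.33 ]), array([0.635 , 0.2963])]
scene unit ((339.0, 287.0), (25.45584487915039, 25.455841064453125), 45.0) [array([0.6779, 0.1689]), array([0.6127, 0.1738]), array([0.6254, 0.2352]), array([0.6884, 0.2287])]
```

View pics/crop1.png

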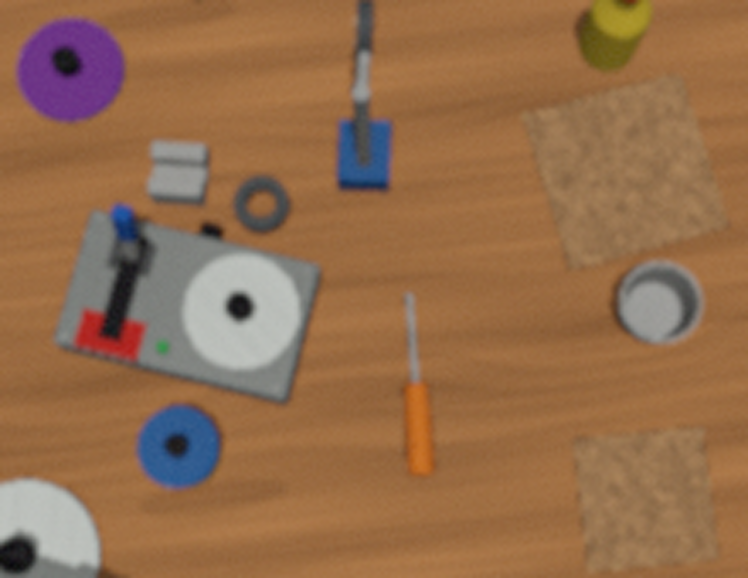

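The crop shows the silver lid on the unit at crop (240,308) and the larger mat with corners (523,113), (683,75), (728,228) and (570,268). The lever grip is at (122,220), in its home position. Next I compute poses.

Run:
```python
from h import *
t=robot.get_calibration('top');s=robot.get_calibration('scene')
f=lambda p:(p[0]/3.4+205-.35,p[1]/3.4+130-.35)
P=lambda c,z:onz(t,*f(c),z)[:2]
m=np.array([P(c,.004) for c in((523,113),(683,75),(728,228),(570,268))]);print('mat',m.round(4).tolist(),m.mean(0),np.degrees(np.arctan2(*(m[0]-m[1]))), [np.linalg.norm(m[i]-m[i-1]).round(4) for i in range(4)])
u=np.array([P(c,.05) for c in((97,213),(320,265),(286,402),(57,343))]);print('unit',u.round(4).tolist(),u.mean(0),[np.linalg.norm(u[i]-u[i-1]).round(4) for i in range(4)])
for a,b in((0,1),(3,2)): d=u[a]-u[b];print('yaw',np.degrees(np.arctan2(-d[0],d[1])))
for a,b in((0,3),(1,2)): d=u[a]-u[b];print('yaw',np.degrees(np.arctan2(d[1],d[0])))
for n,c,z in(('gauge base top',(365,155),.045),('cup',(658,303),.05),('oil',(620,12),.15),('pot',(180,447),.072),('grip',(122,218),.14),('driver',(419,430),.02)): print(n,P(c,z))
# gauge post top & dial, scene
print('post top scene',onz(s,283,186,.26),'dial',onz(s,260,213,.215),'post base',onz(s,285,247,.045))
o=robot.get_obs();Rm=rot(o['ee_rot']);print(Rm.round(3))
```

```text
mat [[0.6654, -0.1421], [0.685, -0.3019], [0.5293, -0.3207], [0.5087, -0.1655]] [ 0.59708077 -0.23254072] -6.9891102217384375 [np.float64(0.1584), np.float64(0.1611), np.float64(0.1569), np.float64(0.1566)]
unit [[0.6039, 0.2687], [0.5306, 0.0691], [0.4088, 0.1137], [0.4871, 0.315]] [0.50762509 0.19160507] [np.float64(0.1256), np.float64(0.2126), np.float64(0.1297), np.float64(0.216)]
yaw -20.163951453581316
yaw -21.254938083732313
yaw -21.627333420473732
yaw -20.10228699358091
gauge base top [0.63092252 0.01562904]
cup [ 0.45858992 -0.23440994]
oil [ 0.70636913 -0.22191051]
pot [0.3777651  0.21017389]
grip [0.57455958 0.23406355]
driver [ 0.37212136 -0.00368433]
post top scene [0.62662589 0.02144171 0.26      ] dial [0.68863333 0.00567119 0.215     ] post base [0.64366838 0.0281931  0.045     ]
[[-0.925  0.381 -0.   ]
 [ 0.381  0.925 -0.001]
 [ 0.    -0.001 -1.   ]]
```

{"fn": "jog_arm", "kwargs": {
  "targets": [85, -20, -10, 0, 0, 0, 0, 85, -34, -18, 0, 0, 0, 0, 85, -34, -18, 0, 0, 0, 0, 85, -34, -18, 0, 0, 0, 0, 85, -34, -18, 0, 0, 0, 0, 85, -34, -18, 0, 0, 0, 0, 85, -34, -18, 0, 0, 0, 0, 85, -34, -18, 0, 0, 0, 0, 85, -34, -18, 0, 0, 0, 0, 85, -34, -18, 0, 0, 0, 0],
  "force": 30
}}

```text
time_s: 0.98
tcp_pos: [0.4367, 0.2004, 0.2313]
ee_rot: [-0.61, -3.082, -0.0]
force: [0.8, 0.6, -0.5]
gripper_width: 0.085
```

{"fn": "jog_arm", "kwargs": {
  "targets": [60, -30, -15, 0, 0, 0, 0, 60, -28, -12, 10, 0, 0, 1.6, 60, -15, -6, 15, 0, 0, 0, 60, 0, 0, 10, 0, 0, 0, 60, 0, 0, 0, 0, 0, 0, 60, 0, 0, 0, 0, 0, 0]
}}

```text
time_s: 1.48
tcp_pos: [0.4901, 0.1435, 0.1961]
ee_rot: [-0.653, -3.072, 0.001]
force: [-0.0, 1.0, 0.3]
gripper_width: 0.0599
```

Run:
```python
from h import *
im,c=grab('wrist','w1.png'); o=robot.get_obs(); print(o['tcp_pos'],rot(o['ee_rot']).round(3),c['origin'],o['time_s'])
print(proj(c,(.491,.144,.085)))
```

```text
[0.49024929 0.14382281 0.19668359] [[-0.914  0.406 -0.   ]
 [ 0.406  0.914  0.   ]
 [ 0.    -0.    -1.   ]] [0.42108381 0.17548123 0.33895994] 1.5333
(np.float64(316.9946179648664), np.float64(200.86381578072744))
```

View pics/w1.png

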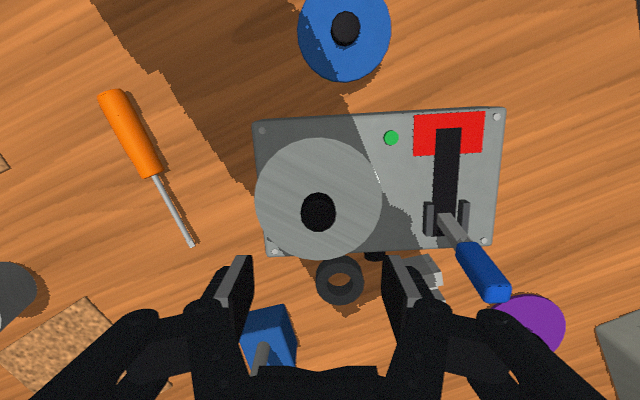

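The picture shows the lid disc centred at about (318,199), the knob at (318,211), the grip at (483,272), and the unit's corners near (253,122), (505,107), (490,243) and (270,257).

Run:
```python
from h import *
im=cv2.cvtColor(cv2.imread('pics/w1.png'),cv2.COLOR_BGR2RGB); c=robot.get_calibration('wrist')
print('disc',onz(c,318.3,198.5,.085)); 
h=cv2.cvtColor(im,cv2.COLOR_RGB2GRAY); m=np.zeros_like(h); m[185:240,295:345]=(h[185:240,295:345]<50)*255
q=max(cv2.findContours(m,0,1)[0],key=cv2.contourArea); print(cv2.boundingRect(q),cv2.minAreaRect(q)); x,y,w,hh=cv2.boundingRect(q)
print('head bottom circle', onz(c,x+w/2,y+w/2-.5,.119), onz(c,x+w/2,y+hh-w/2,.119))
u=np.array([onz(c,*p,.05)[:2] for p in((253,121),(505.5,107))])
d=u[1]-u[0];print('front edge',u,np.linalg.norm(d),'yaw',np.degrees(np.arctan2(-d[0],d[1])))
yaw=np.arctan2(-d[0],d[1]);ex=np.array([np.cos(yaw),np.sin(yaw)]);ey=np.array([-ex[1],ex[0]])
ctr=u.mean(0)+ex*.065;print('ctr',ctr,'well',ctr-.055*ey)
hc=np.r_[ctr+.03*ex+.06*ey,.04]; 
gp=hc+.09*np.r_[ex*np.sin(.17),np.cos(.17)]; print('hinge',hc,'grip pred',gp,proj(c,gp),proj(c,hc+.115*np.r_[ex*np.sin(.17),np.cos(.17)]))
```

```text
disc [0.4900822  0.14603554 0.085     ]
(301, 192, 35, 40) ((318.0, 211.5), (34.0, 39.0), 0.0)
head bottom circle [0.48800276 0.14700019 0.119     ] [0.49177027 0.14533417 0.119     ]
front edge [[0.41363323 0.11882732]
 [0.48999079 0.31929451]] 0.21451706568079207 yaw -20.851739203119422
ctr [0.51255481 0.1959241 ] well [0.49297751 0.14452635]
hinge [0.56194701 0.24131585 0.04      ] grip pred [0.57617616 0.235896   0.12870263] (np.float64(480.99405504784), np.float64(271.996541862737)) (np.float64(498.3458434330813), np.float64(296.5384484716104))
```

{"fn": "jog_arm", "kwargs": {
  "targets": [60, 0, 1.7, 20, 0, 0, -3.1, 60, 0, 0, 34, 0, 0, 0, 60, 0, 0, 30, 0, 0, 0, 60, 0, 0, 15, 0, 0, 0, 60, 0, 0, 5, 0, 0, 0, 60, 0, 0, 0, 0, 0, 0, 60, 0, 0, 0, 0, 0, 0]
}}

```text
time_s: 2.12
tcp_pos: [0.4917, 0.1455, 0.0935]
ee_rot: [0.568, 3.088, 0.001]
force: [-0.1, 1.0, -0.0]
gripper_width: 0.0598
```

{"fn": "jog_arm", "kwargs": {
  "targets": [5, 0, 0, 0, 0, 0, 0, 5, 0, 0, 0, 0, 0, 0, 5, 0, 0, 0, 0, 0, 0, 5, 0, 0, 0, 0, 0, 0, 5, 0, 0, 0, 0, 0, 0, 5, 0, 0, 0, 0, 0, 0, 5, 0, 0, 0, 0, 0, 0, 5, 0, 0, 0, 0, 0, 0],
  "force": 40
}}

```text
time_s: 2.78
tcp_pos: [0.4917, 0.1452, 0.0934]
ee_rot: [0.569, 3.088, 0.001]
force: [-1.8, -0.4, 10.3]
gripper_width: 0.0248
```

{"fn": "jog_arm", "kwargs": {
  "targets": [5, 0, 0, -5, 0, 0, 0, 5, 0, 0, -8, 0, 0, 0, 5, 0, 0, -12, 0, 0, 0, 5, 0, 0, -20, 0, 0, 0, 5, 0, 0, -30, 0, 0, 0, 5, 0, 0, -30, 0, 0, 0, 5, 0, 0, -10, 0, 0, 0, 5, 0, 0, 0, 0, 0, 0, 5, 0, 0, 0, 0, 0, 0]
}}

```text
time_s: 3.53
tcp_pos: [0.4913, 0.1451, 0.2076]
ee_rot: [0.569, 3.089, 0.0]
force: [0.7, -0.1, -2.5]
gripper_width: 0.0247
```

Run:
```python
from h import *
im,c=grab('wrist','w2.png'); o=robot.get_obs(); print(o['tcp_pos'],o['ee_rot'],rot(o['ee_rot']).round(3),o['force'],o['moment'])
w=(.49298,.14453); print('rim',proj(c,(*w,.08)),'btn',proj(c,(*w,.064)))
```

```text
[0.49086949 0.14504894 0.20673722] [-5.69535284e-01 -3.08887365e+00  3.58860977e-04] [[-0.934  0.357 -0.001]
 [ 0.357  0.934 -0.   ]
 [ 0.001 -0.    -1.   ]] [ 0.2107618   0.16752916 -1.64387712] [ 0.02965926 -0.0170404   0.02109929]
rim (np.float64(315.9774540930451), np.float64(196.1943359388892)) btn (np.float64(316.038216543791), np.float64(191.28304407614027))
```

View pics/w2.png

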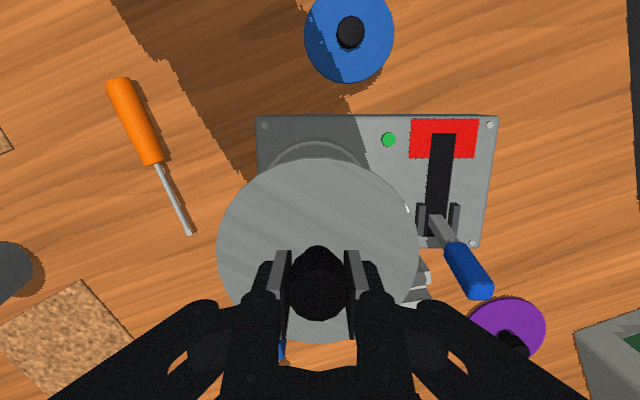

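The lid hangs level in the jaws, with its disc around (317,250). The lever is still home.

{"fn": "jog_arm", "kwargs": {
  "targets": [5, 1, -16, 0, 0, 0, 0, 5, 3, -29, 0, 0, 0, 0, 5, 3, -29, 0, 0, 0, 0, 5, 3, -29, 0, 0, 0, 0, 5, 3, -29, 0, 0, 0, 0, 5, 1.5, -29, 0, 0, 0, 0, 5, -13, -18, 0, 0, 0, 0, 5, -24, -16, 0, 0, 0, 0, 5, -24, -16, 0, 0, 0, 0, 5, -24, -16, 0, 0, 0, 0]
}}

```text
time_s: 4.42
tcp_pos: [0.4759, -0.0932, 0.2062]
ee_rot: [-0.57, -3.088, -0.001]
force: [0.6, 0.4, -1.8]
gripper_width: 0.0244
```

{"fn": "jog_arm", "kwargs": {
  "targets": [5, -24, -16, 0, 0, 0, 0, 5, -24, -16, 0, 0, 0, 0, 5, -24, -16, 0, 0, 0, 0, 5, -24, -16, 0, 0, 0, 0, 5, -24, -16, 0, 0, 0, 0, 5, -24, -8, 0, 0, 0, 0, 5, -12, -2, 0, 0, 0, 0, 5, 0, 0, 0, 0, 0, 0, 5, 0, 0, 0, 0, 0, 0]
}}

```text
time_s: 5.17
tcp_pos: [0.5892, -0.2316, 0.2056]
ee_rot: [-0.569, -3.087, -0.001]
force: [0.5, 0.7, -1.8]
gripper_width: 0.0247
```

Run:
```python
from h import *
im,c=grab('wrist','w3.png'); o=robot.get_obs(); print(o['time_s'],o['tcp_pos'],rot(o['ee_rot']).round(3),o['force'],o['joint_pos'],o['gripper_width'])
for p in [[0.6654, -0.1421], [0.685, -0.3019], [0.5293, -0.3207], [0.5087, -0.1655]]: print(proj(c,(*p,.004)))
```

```text
5.2167 [ 0.58894033 -0.23120638  0.2061972 ] [[-0.934  0.356 -0.002]
 [ 0.356  0.934  0.001]
 [ 0.002  0.    -1.   ]] [-0.39994941 -0.06188585 -0.92631713] [-5.02801400e-01  4.60738552e-01  1.91495231e-01  1.30377333e+00
  2.95721849e-05 -1.38306538e-01] 0.024432012881379046
(np.float64(416.2585838579589), np.float64(210.90514610274113))
(np.float64(289.36890003728956), np.float64(271.62230526764563))
(np.float64(216.44570375382136), np.float64(153.3917755294201))
(np.float64(349.80228051079246), np.float64(77.41575035049519))
```

View pics/w3.png

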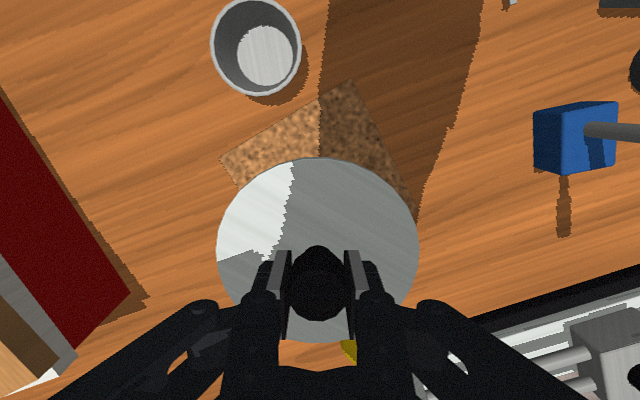

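The lid hangs over the larger mat, whose near corners show at (350,80) and (220,160). I shift about 6 mm further out and descend.

{"fn": "jog_arm", "kwargs": {
  "targets": [5, -6.5, 2, 15, 0, 0, 0, 5, 0, 0, 30, 0, 0, 0, 5, 0, 0, 35, 0, 0, 0, 5, 0, 0, 35, 0, 0, 0, 5, 0, 0, 30, 0, 0, 0, 5, 0, 0, 18, 0, 0, 0, 5, 0, 0, 10, 0, 0, 0, 5, 0, 0, 2, 0, 0, 0, 5, 0, 0, 0, 0, 0, 0, 5, 0, 0, 0, 0, 0, 0]
}}

```text
time_s: 6.05
tcp_pos: [0.5971, -0.2324, 0.0338]
ee_rot: [0.569, 3.088, -0.001]
force: [-0.5, 0.4, -2.1]
gripper_width: 0.025
```

{"fn": "jog_arm", "kwargs": {
  "targets": [5, 0, 0, 1.5, 0, 0, 0, 5, 0, 0, 1.5, 0, 0, 0, 5, 0, 0, 1, 0, 0, 0, 5, 0, 0, 0.5, 0, 0, 0, 5, 0, 0, 0, 0, 0, 0]
}}

```text
time_s: 6.47
tcp_pos: [0.5966, -0.2323, 0.0278]
ee_rot: [0.57, 3.089, 0.0]
force: [-0.7, -0.2, -2.1]
gripper_width: 0.0246
```

{"fn": "jog_arm", "kwargs": {
  "targets": [5, 0, 0, 1.5, 0, 0, 0, 5, 0, 0, 1, 0, 0, 0, 5, 0, 0, 0, 0, 0, 0, 5, 0, 0, 0, 0, 0, 0]
}}

```text
time_s: 6.8
tcp_pos: [0.5965, -0.2323, 0.0252]
ee_rot: [-0.57, -3.089, -0.0]
force: [0.5, 0.7, -1.6]
gripper_width: 0.0245
```

{"fn": "jog_arm", "kwargs": {
  "targets": [5, 0, 0, 1, 0, 0, 0, 5, 0, 0, 0, 0, 0, 0, 5, 0, 0, 0, 0, 0, 0]
}}

```text
time_s: 7.05
tcp_pos: [0.5965, -0.2322, 0.0242]
ee_rot: [-0.57, -3.089, -0.0]
force: [-0.8, 0.2, -2.4]
gripper_width: 0.0249
```

{"fn": "jog_arm", "kwargs": {
  "targets": [5, 0, 0, 1, 0, 0, 0, 5, 0, 0, 0, 0, 0, 0, 5, 0, 0, 0, 0, 0, 0]
}}

```text
time_s: 7.3
tcp_pos: [0.5965, -0.2323, 0.0232]
ee_rot: [-0.57, -3.089, -0.0]
force: [0.5, -0.2, -1.1]
gripper_width: 0.0245
```

{"fn": "jog_arm", "kwargs": {
  "targets": [5, 0, 0, 1, 0, 0, 0, 5, 0, 0, 0, 0, 0, 0, 5, 0, 0, 0, 0, 0, 0]
}}

```text
time_s: 7.55
tcp_pos: [0.5966, -0.2323, 0.0224]
ee_rot: [0.57, 3.089, -0.0]
force: [-0.8, 1.1, 1.6]
gripper_width: 0.0245
```

{"fn": "jog_arm", "kwargs": {
  "targets": [5, 0, 0, 0.5, 0, 0, 0, 5, 0, 0, 0, 0, 0, 0, 5, 0, 0, 0, 0, 0, 0]
}}

```text
time_s: 7.8
tcp_pos: [0.5966, -0.2323, 0.0224]
ee_rot: [0.569, 3.089, -0.0]
force: [-2.7, 1.2, 8.5]
gripper_width: 0.0251
```

Contact at the expected height. I release and rise.

{"fn": "jog_arm", "kwargs": {
  "targets": [40, 0, 0, 0, 0, 0, 0, 55, 0, 0, 0, 0, 0, 0, 60, 0, 0, 0, 0, 0, 0, 60, 0, 0, 0, 0, 0, 0, 60, 0, 0, 0, 0, 0, 0, 60, 0, 0, -5, 0, 0, 0, 60, 0, 0, -20, 0, 0, 0, 60, 0, 0, -35, 0, 0, 0, 60, 0, 0, -40, 0, 0, 0, 60, 0, 0, -40, 0, 0, 0]
}}

```text
time_s: 8.63
tcp_pos: [0.596, -0.2319, 0.1636]
ee_rot: [-0.569, -3.089, -0.0]
force: [1.0, -0.5, 0.1]
gripper_width: 0.06
```

{"fn": "jog_arm", "kwargs": {
  "targets": [60, 24, 16, -30, 0, 0, 0, 30, 24, 16, 0, 0, 0, 0, 0, 24, 16, 0, 0, 0, 0, 0, 24, 16, 0, 0, 0, 0, 0, 24, 16, 0, 0, 0, 0, 0, 24, 16, 0, 0, 0, 0, 0, 24, 16, 0, 0, 0, 0, 0, 24, 16, 0, 0, 0, 0, 0, 24, 16, 0, 0, 0, 0, 0, 24, 16, 0, 0, 0, 0]
}}

```text
time_s: 9.47
tcp_pos: [0.4284, 0.0037, 0.1922]
ee_rot: [0.57, 3.089, 0.0]
force: [0.3, 1.1, 1.1]
gripper_width: -0.0002
```

{"fn": "jog_arm", "kwargs": {
  "targets": [0, -3, 30, 0, 0, 0, 0, 0, -3, 30, 0, 0, 0, 0, 0, -3, 30, 0, 0, 0, 0, 0, -3, 25, 0, 0, 0, 0, 0, 0, 0, 0, 0, 0, 0, 0, 0, 0, 0, 0, 0, 0]
}}

```text
time_s: 9.97
tcp_pos: [0.4818, 0.1068, 0.1919]
ee_rot: [-0.566, -3.09, 0.0]
force: [-0.0, 0.5, -0.1]
gripper_width: -0.0002
```

Run:
```python
from h import *
im,c=grab('wrist','w4.png'); t,ct=grab('top','t4.png'); o=robot.get_obs(); print(o['time_s'],o['tcp_pos'],rot(o['ee_rot']).round(3),o['gripper_width'])
w=(.49298,.14453); print('rim',proj(c,(*w,.08)),'btn',proj(c,(*w,.064)))
k=cv2.resize(t[120:310,220:440],(660,570),interpolation=cv2.INTER_CUBIC)[30:270,330:]
cv2.imwrite('pics/w4b.png',np.hstack([im[...,::-1][:,130:590], cv2.copyMakeBorder(k[...,::-1],0,160,0,0,cv2.BORDER_CONSTANT)]))
```

```text
10.0667 [0.48125694 0.10560264 0.19191274] [[-0.934  0.357 -0.   ]
 [ 0.357  0.934 -0.   ]
 [ 0.    -0.    -1.   ]] 0.00012681269527098102
rim (np.float64(364.54088272663716), np.float64(196.24884673612212)) btn (np.float64(361.97008013671586), np.float64(191.06313347655188))
```

View pics/w4b.png

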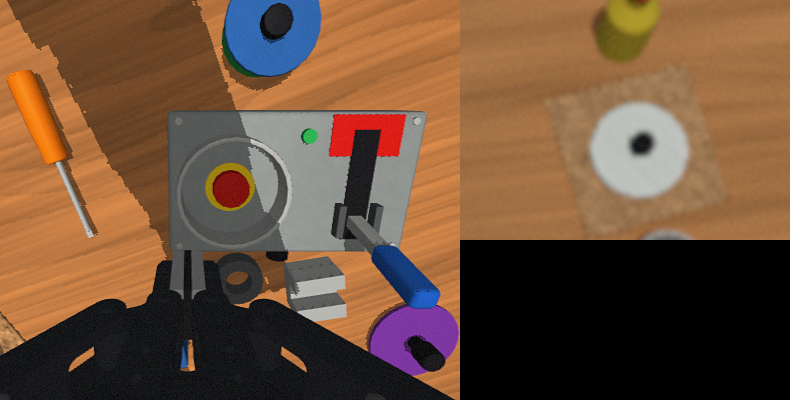

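The lid stands knob-up, well inside the mat. The button is at wrist pixel (361,189), within 2 px of the prediction. The lever is home. I go to the button.

{"fn": "jog_arm", "kwargs": {
  "targets": [0, 1, 20, 0, 0, 0, 0, 0, 2, 20, 5, 0, 0, 0, 0, 0, 0, 30, 0, 0, 0, 0, 0, 0, 35, 0, 0, 0, 0, 0, 0, 30, 0, 0, 0, 0, 0, 0, 15, 0, 0, 0, 0, 0, 0, 7, 0, 0, 0, 0, 0, 0, 0, 0, 0, 0, 0, 0, 0, 0, 0, 0, 0]
}}

```text
time_s: 10.82
tcp_pos: [0.4934, 0.1439, 0.0706]
ee_rot: [0.571, 3.089, 0.0]
force: [0.6, 0.1, 0.0]
gripper_width: 0.0003
```

{"fn": "jog_arm", "kwargs": {
  "targets": [0, 0, 0, 3, 0, 0, 0, 0, 0, 0, 2, 0, 0, 0, 0, 0, 0, 1, 0, 0, 0, 0, 0, 0, 0, 0, 0, 0, 0, 0, 0, 0, 0, 0, 0]
}}

```text
time_s: 11.23
tcp_pos: [0.4932, 0.1444, 0.064]
ee_rot: [0.569, 3.089, 0.0]
force: [0.5, -1.1, -1.1]
gripper_width: -0.0002
```

{"fn": "jog_arm", "kwargs": {
  "targets": [0, 0, 0, 2, 0, 0, 0, 0, 0, 0, 2, 0, 0, 0, 0, 0, 0, 1.5, 0, 0, 0, 0, 0, 0, 0, 0, 0, 0, 0, 0, 0, 0, 0, 0, 0]
}}

```text
time_s: 11.65
tcp_pos: [0.4933, 0.1444, 0.0584]
ee_rot: [0.569, 3.089, 0.0]
force: [0.7, -0.1, 4.3]
gripper_width: -0.0001
```

Run:
```python
from h import *
o=robot.get_obs(); print(o['tcp_pos'],o['force'],o['moment'])
ex=np.array([.9345,-.356]);hc=np.array([.56195,.24132,.04])
c=robot.get_calibration('wrist')
for a in(.17,-1.03): print(a,proj(c,hc+.09*np.r_[ex*np.sin(a),np.cos(a)]))
im,c=grab('wrist','w5.png'); h=cv2.cvtColor(im,cv2.COLOR_RGB2HSV); m=cv2.inRange(h,(105,150,60),(125,255,255)); n,l,s,ce=cv2.connectedComponentsWithStats(m); print(n,[(s[i],ce[i].round()) for i in range(1,n) if s[i][4]>60])
```

```text
[0.49331606 0.14444541 0.05835852] [ 0.71947497 -0.09843486  4.32168247] [-0.02713275 -0.1968169  -0.05923588]
0.17 (np.float64(671.4939950471709), np.float64(495.9233009150129))
-1.03 (np.float64(633.7367908412921), np.float64(184.53884207493402))
3 [(array([ 298,    0,  169,   60, 7143], dtype=int32), array([380.,  24.])), (array([ 586,  247,   54,   54, 2341], dtype=int32), array([616., 276.]))]
```

Pressed 5.6 mm at 4.3 N, and the lever is in motion. I withdraw straight up and look.

{"fn": "jog_arm", "kwargs": {
  "targets": [0, 0, 0, 0, 0, 0, 0, 0, 0, 0, 0, 0, 0, 0, 0, 0, 0, -4, 0, 0, 0, 0, 0, 0, -20, 0, 0, 0, 0, 0, 0, -35, 0, 0, 0, 0, 0, 0, -40, 0, 0, 0, 0, 0, 0, -40, 0, 0, 0, 30, 0, 0, -10, 0, 0, 0, 50, 0, 0, 0, 0, 0, 0, 50, 0, 0, 0, 0, 0, 0]
}}

```text
time_s: 12.53
tcp_pos: [0.4928, 0.1444, 0.2071]
ee_rot: [-0.569, -3.089, -0.0]
force: [0.9, -0.1, -0.2]
gripper_width: 0.0356
```

Run:
```python
from h import *
o=robot.get_obs(); print(o['tcp_pos'],o['time_s'],o['gripper_width'])
ex=np.array([.9345,-.356]);hc=np.array([.56195,.24132,.04])
im,c=grab('wrist','w6.png')
for a in(.17,-1.03): 
  for r in (.06,.09,.115):print(a,r,np.round(proj(c,hc+r*np.r_[ex*np.sin(a),np.cos(a)])))
p=hc+.09*np.r_[ex*np.sin(-1.03),np.cos(1.03)];print('dropped hold',p)
```

```text
[0.49281167 0.14442242 0.20714557] 12.5333 0.03563859356444567
0.17 0.06 [454. 247.]
0.17 0.09 [469. 270.]
0.17 0.115 [483. 293.]
-1.03 0.06 [450. 168.]
-1.03 0.09 [461. 139.]
-1.03 0.115 [472. 112.]
dropped hold [0.48984687 0.26878786 0.0863337 ]
```

View pics/w6.png

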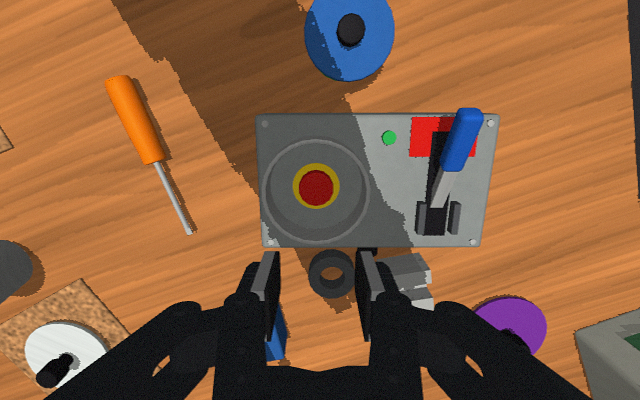

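The lever lies dropped with its grip at (460,139), as predicted. The lid is on the mat. Now I fetch the lever.

{"fn": "jog_arm", "kwargs": {
  "targets": [50, 7, 17, 0, 0, 0, 0, 50, 14, 34, 0, 0, 0, 0, 50, 14, 34, 0, 0, 0, 0, 50, 12, 30, 0, 0, 0, 0, 50, 0, 0, 25, 0, 0, 0, 50, 0, 0, 40, 0, 0, 0, 50, 0, 0, 35, 0, 0, 0, 50, 0, 0, 15, 0, 0, 0, 50, 0, 0, 0, 0, 0, 0, 50, 0, 0, 0, 0, 0, 0]
}}

```text
time_s: 13.42
tcp_pos: [0.4891, 0.2682, 0.0911]
ee_rot: [-0.569, -3.087, 0.003]
force: [-0.0, 0.6, 0.3]
gripper_width: 0.0496
```

{"fn": "jog_arm", "kwargs": {
  "targets": [50, -0.5, 0.8, 12, 0, 0, 0, 50, 0, 0, 9, 0, 0, 0, 50, 0, 0, 2.5, 0, 0, 0, 50, 0, 0, 0, 0, 0, 0, 50, 0, 0, 0, 0, 0, 0]
}}

```text
time_s: 13.83
tcp_pos: [0.4911, 0.2692, 0.0693]
ee_rot: [0.57, 3.089, 0.0]
force: [-0.1, 0.2, -0.4]
gripper_width: 0.0501
```

{"fn": "jog_arm", "kwargs": {
  "targets": [5, 0, 0, 0, 0, 0, 0, 5, 0, 0, 0, 0, 0, 0, 5, 0, 0, 0, 0, 0, 0, 5, 0, 0, 0, 0, 0, 0, 5, 0, 0, 0, 0, 0, 0, 5, 0, 0, 0, 0, 0, 0, 5, 0, 0, 0, 0, 0, 0],
  "force": 20
}}

```text
time_s: 14.42
tcp_pos: [0.4902, 0.2674, 0.0692]
ee_rot: [0.571, 3.089, -0.006]
force: [-4.8, -14.4, 12.1]
gripper_width: 0.0179
```

The grip is on (17.9 mm), but there is about 14 N sideways, so I recentre in y.

{"fn": "jog_arm", "kwargs": {
  "targets": [5, 0, -1.5, -0.5, 0, 0, 0, 5, 0, 0, -0.5, 0, 0, 0, 5, 0, 0, 0, 0, 0, 0]
}}

```text
time_s: 14.67
tcp_pos: [0.4903, 0.267, 0.0697]
ee_rot: [0.57, 3.089, -0.003]
force: [0.8, -5.8, -4.0]
gripper_width: 0.0174
```

{"fn": "jog_arm", "kwargs": {
  "targets": [5, -6.1, 0, -8.9, 0, 0, 0, 5, -7.1, 0, -8.1, 0, 0, 0, 5, -8, 0, -7.2, 0, 0, 0, 5, -8.8, 0, -6.2, 0, 0, 0, 5, -9.5, 0, -5.1, 0, 0, 0, 5, 0, 0, 0, 0, 0, 0]
}}

```text
time_s: 15.17
tcp_pos: [0.528, 0.2527, 0.1058]
ee_rot: [-0.571, -3.089, 0.002]
force: [-4.0, -5.7, 6.5]
gripper_width: 0.0175
```

{"fn": "jog_arm", "kwargs": {
  "targets": [5, -10, -0.3, -3.9, 0, 0, 0, 5, -10.5, 0, -2.7, 0, 0, 0, 5, -10.7, 0, -1.4, 0, 0, 0, 5, -10.8, 0, -0.1, 0, 0, 0, 5, -10.7, 0, 1.2, 0, 0, 0, 5, 0, 0, 0, 0, 0, 0, 5, 0, 0, 0, 0, 0, 0]
}}

```text
time_s: 15.75
tcp_pos: [0.5774, 0.2339, 0.1122]
ee_rot: [0.571, 3.088, -0.001]
force: [-0.1, -5.8, -0.9]
gripper_width: 0.0179
```

Run:
```python
from h import *
o=robot.get_obs(); print(o['tcp_pos'],o['force'],'target',(.5762,.2359,.1097+.0015))
```

```text
[0.57737999 0.23390478 0.11224884] [-0.14411714 -5.83301432 -0.90873573] target (0.5762, 0.2359, 0.11120000000000001)
```

{"fn": "jog_arm", "kwargs": {
  "targets": [5, -2, 0, 0, 0, 0, 0, 5, 0, 0, 0, 0, 0, 0, 5, 0, 0, 0, 0, 0, 0]
}}

```text
time_s: 16.0
tcp_pos: [0.5779, 0.2337, 0.1122]
ee_rot: [-0.57, -3.089, 0.001]
force: [-2.7, -4.7, -1.1]
gripper_width: 0.0178
```

{"fn": "jog_arm", "kwargs": {
  "targets": [25, 0, 0, 0, 0, 0, 0, 40, 0, 0, 0, 0, 0, 0, 50, 0, 0, 0, 0, 0, 0, 50, 0, 0, 0, 0, 0, 0, 50, 0, 0, 0, 0, 0, 0, 50, 0, 0, -10, 0, 0, 0, 50, 0, 0, -30, 0, 0, 0, 50, 0, 0, -35, 0, 0, 0, 50, 0, 0, -20, 0, 0, 0, 50, 0, 0, 0, 0, 0, 0]
}}

```text
time_s: 16.83
tcp_pos: [0.5799, 0.2344, 0.2125]
ee_rot: [0.568, 3.083, 0.005]
force: [1.6, 0.1, 0.0]
gripper_width: 0.0498
```

{"fn": "jog_arm", "kwargs": {
  "targets": [50, 20, 0, 0, 0, 0, 0, 50, 35, 0, 0, 0, 0, 0, 50, 35, 0, 0, 0, 0, 0, 50, 20, 0, 0, 0, 0, 0, 50, 0, 0, 0, 0, 0, 0, 50, 0, 0, 0, 0, 0, 0]
}}

```text
time_s: 17.33
tcp_pos: [0.4749, 0.2735, 0.2077]
ee_rot: [0.567, 3.089, 0.001]
force: [0.4, -0.4, -0.1]
gripper_width: 0.0503
```

Run:
```python
from h import *
o=robot.get_obs(); print(o['tcp_pos'],o['time_s'],o['force'])
ex=np.array([.9345,-.356]);hc=np.array([.56195,.24132,.04])
im,c=grab('wrist','w7.png')
for r in (.06,.09,.115):print(r,np.round(proj(c,hc+r*np.r_[ex*np.sin(.17),np.cos(.17)])))
s,_=grab('scene','s7.png')
cv2.imwrite('pics/f7.png',np.hstack([cv2.resize(im[:,100:],None,fx=.7,fy=.7),s[100:380,170:450]])[...,::-1])
```

```text
[0.4748537  0.27351394 0.20774456] 17.3333 [ 0.41976895 -0.37351864 -0.05738401]
0.06 [317. 311.]
0.09 [317. 338.]
0.115 [317. 366.]
```

View pics/f7.png

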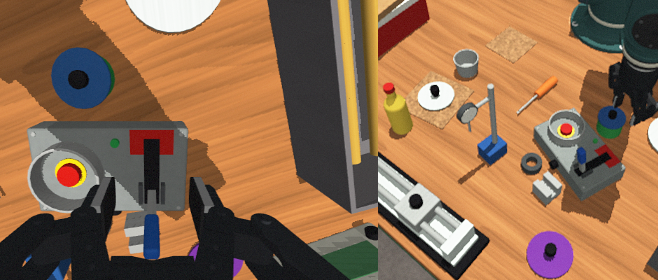

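The lever stands at home, with its grip at wrist (316,337) against a predicted (317,338). The lid is on the mat, the button is up, and the gripper is open and clear. I hand in.

```bash
python3 -c "
from rig import robot
print(robot.close_job())"
```

```text
the job is handed in; nothing more can be done
None
```

The daily trip test is done and handed in after about 17 s of the 72 s allowed; no verdict was reported.

**What I did:**
- **Lid:** I lifted the smaller silver lid off the well and set it down at low force (about 8 N at contact), knob up near the middle of the larger mat.
- **Button:** I pressed it about 5.6 mm at 4.3 N, and the lever dropped without being touched.
- **Lever:** I pinched the grip, raised it along its arc to the home stop and let go.

**Last checks:**
- **Lever:** The final wrist picture shows the grip within 1–2 px of its computed home position.
- **Everything else:** The last pictures show the lid wholly on the mat and the other things where they stood, judged by eye only. The gripper is open and clear.
- **Off-centre pinch:** My lever position was about 2–3 mm off sideways. The first pinch loaded the lever with about 14 N, and recentring brought it down to about 6 N. No force neared the limits.
- **Mat corner:** One corner showed about 6 mm from where I had measured it, so I shifted the placing point about 6 mm.

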